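# Pack the stacked wooden boxes into their gift cartons

## Robot

A 7-joint arm with a two-finger parallel gripper is mounted at the origin on the work surface. World frame = base frame: x ahead of the robot, y to its left, z up, the work surface at z = 0. Lengths are in m, angles in rad, forces in N, time in s.
With the tool pointing down it reaches from about 0.35 to 0.9 m from the base axis. Payload 19.9 kg.
Tool frame: the origin (TCP) lies on the centre line of the jaws, within the pads' length; the fingertips stand 25 mm ahead of it and the grasp point (between the pads) lies 6 mm ahead of it; z points along the fingers, y is the direction in which the jaws open and shut (so a half turn about z gives the same grasp; the last joint's range is limited). The gripper opens to 94 mm and grips with 3 to 60 N. Pads are 16 mm wide; open, the fingers measure 119 mm over their backs; the gripper's body (75 mm by 177 mm) begins 78 mm behind the grasp point.
Start: joints at [-0.042, 0.417, -0.01, 1.614, 0.005, 1.111, -0.053], TCP at [0.625, 0, 0.23] pointing down, gripper open.
Joint ranges: [-2.81, 2.81], [-0.39, 2.02], [-1.27, 1.25], [0.06, 2.57], [-1.19, 4.33], [0.19, 2], [-2.82, 2.82]. Speed limits (rad/s): [1.89, 1.89, 2.39, 2.39, 3.01, 3.01, 3.01].

## Interface

Orientations are given as a rotation vector (axis times angle).
In Python, from cell import monitor, capture, bot gives the robot as it stands. The module is installed in compiled form; this text tells all that it offers.
- The arm moves only by the tool apply_moves, never from a script. Its argument "increments" is a list that holds one entry, the list of rows, each a list of 7 numbers: the closure, from -1 (fully open) to 1 (shut), so that 0 is half open, then the shift along the tool's x, y, z in units of 25 mm (1.0 is 25 mm), then the turn, a rotation vector about the tool's x, y, z in units of 6 degrees (1.0 is 6 degrees). In form: [[[grip, x, y, z, rx, ry, rz], ...]]. A call has 1 to 20 rows; each row is the pose to reach, as a shift and turn from the pose measured when the call began, along the tool's axes at that moment; what a row does not reach only later rows make up. A row lasts 1/12 s, in which the tool goes at most 41.7 mm and 7.16 degrees, less where a joint would pass 70% of its speed; a pose out of reach is approached as far as the arm can. A call with a gripper value outside its range is refused whole. The fingers move at their own pace and stop on an object; "grip_force" is the grip in N (left out, the last holds). Time passes only in rows, so rows that repeat a pose let the fingers close. It gives the time, the measured TCP pose, the force and the opening at its end, in the units of the state.
- monitor.read_state(): the state, without advancing time (a new reading comes with each control period).
- capture(name): name is "scene" or "side" or "wrist"; returns a dict with "frame" (480x640x3 uint8, red, green, blue), "fov_y" (degrees; the focal length in pixels is half the picture's height over the tangent of half this angle, whatever the lens; pixels are square), "cx", "cy" (the principal point, pixels), "T" (4x4, takes a point from camera to world coordinates); the wrist camera has in their place "tool_from_camera" (4x4, takes a point from camera to tool coordinates, whose origin is the TCP and whose axes are the flange's). Camera axes: x right, y up, looking along -z (the intrinsics and any distortion apply to the point x, -y, -z); pixel columns grow to the right and rows downward; lengths in m; the calibration is good to about 2 mm. The wrist camera is an equidistant fisheye: a pixel r from the principal point sees the ray r / f radians off the axis. A picture is of the moment at which its call begins: read the wrist's pose just before it. There is no depth.
- bot.finish_job(): hands the job in, once; it reports no verdict.
The state is a dict: "clock": time; "joint_positions": joint angles; "dq": joint speeds; "joint_efforts": joint torques, N m; "ee_pos": TCP position; "tool_rot": TCP orientation; "contact_force": force on the tool from outside, world axes, zero at the start; "moment": the same for the moment, N m; "grip_width": finger opening in m.
Only numpy, scipy, OpenCV 4.12 (cv2) and the standard library are available. Lean on these libraries where they do the work, as an engineer would, in place of code of your own. Each camera call takes 0.05 s, during which the arm holds its last target. There are 200 camera calls.

## Task

Five finished wooden boxes stand in two stacks on the carrying board. Take the stacks apart and pack each box into its own gift carton, the open cardboard base made to its shape and size, right way up and flat on the carton's floor. Keep the boxes upright throughout and set them down, do not drop them.

Things in the scene. Friction and masses are not known exactly. Their poses are not given: they have to be found in the camera images.
- long_box_mid (a point): the long wooden box: a closed rectangular box 125 mm long (its x axis), 60 mm wide (y) and 50 mm high, the same plain brown wood as the others, with thin pale inlay. The point is its centre, half-way up; its z axis points up. Always at the foot of a stack; the stacks stand about 160 mm apart on a fixed pale plywood carrying board, 130 mm by 250 mm and 12 mm high
- square_box_mid (a point): the large square wooden box: closed, 64 mm by 64 mm (sides along its x and y axes) and 50 mm high, the same plain brown wood as the others, with thin pale inlay. The point is its centre, half-way up; its z axis points up. Always at the foot of a stack; the stacks stand about 160 mm apart on a fixed pale plywood carrying board, 130 mm by 250 mm and 12 mm high
- octagon_box_mid (a point): the eight-sided wooden box: closed, a regular octagon 54 mm across flats (its x and y axes are square to flats) and 44 mm high, the same plain brown wood as the others, with thin pale inlay. The point is its centre, half-way up; its z axis points up. It stands on the long or on the large square box
- round_box_mid (a point): the round turned wooden box: closed, a plain cylinder 46 mm in diameter and 44 mm high, the same plain brown wood as the others, with thin pale inlay. The point is its centre, half-way up; its z axis points up. It stands on the long or on the large square box
- small_box_mid (a point): the small square wooden box: closed, 38 mm by 38 mm (sides along its x and y axes) and 36 mm high, the same plain brown wood as the others, with thin pale inlay. The point is its centre, half-way up; its z axis points up. It stands on top of the eight-sided box
- long_carton_floor (a point): carton of the long box: open shallow cardboard carton base lined with white paper, fixed to the bench, 18 mm high in all, with walls 3 mm thick and a floor 3 mm thick; inside it is 143 mm long (its x axis) by 78 mm wide (y). The point is the middle of the floor's upper face, 3 mm above the bench; z points up
- square_carton_floor (a point): carton of the large square box: open shallow cardboard carton base lined with white paper, fixed to the bench, 18 mm high in all, with walls 3 mm thick and a floor 3 mm thick; inside it is 82 mm by 82 mm (sides along its x and y axes). The point is the middle of the floor's upper face, 3 mm above the bench; z points up
- octagon_carton_floor (a point): carton of the eight-sided box: open shallow cardboard carton base lined with white paper, fixed to the bench, 18 mm high in all, with walls 3 mm thick and a floor 3 mm thick; inside it is a regular octagon 72 mm across flats (its x and y axes are square to flats). The point is the middle of the floor's upper face, 3 mm above the bench; z points up
- round_carton_floor (a point): carton of the round box: open shallow cardboard carton base lined with white paper, fixed to the bench, 18 mm high in all, with walls 3 mm thick and a floor 3 mm thick; inside it is round, 64 mm in diameter. The point is the middle of the floor's upper face, 3 mm above the bench; z points up
- small_carton_floor (a point): carton of the small square box: open shallow cardboard carton base lined with white paper, fixed to the bench, 18 mm high in all, with walls 3 mm thick and a floor 3 mm thick; inside it is 56 mm by 56 mm (sides along its x and y axes). The point is the middle of the floor's upper face, 3 mm above the bench; z points up
Mind the look-alikes: they are no part of the job. Leave any purple look-alike of the part that bears square_box_mid alone. What is shaped like the part that bears long_box_mid but pink is not meant.

How it is judged:
At the end, for the whole second after the job is handed in: Each of the five boxes stands upright (within about 4 degrees) and flat on the floor of the carton of its own shape and size, its centre within 14 mm of the carton's centre (so wherever it is inside), released and at rest (horizontal distance between long_box_mid and long_carton_floor below 0.014 m and z of long_box_mid in the frame of long_carton_floor between 0.022 and 0.028 m and angle between each of long_box_mid, square_box_mid, octagon_box_mid, round_box_mid, small_box_mid's own z axis and vertical below 0.08 rad and linear speed of each of long_box, square_box, octagon_box, round_box, small_box below 0.02 m/s and horizontal distance between square_box_mid and square_carton_floor below 0.014 m and z of square_box_mid in the frame of square_carton_floor between 0.022 and 0.028 m and horizontal distance between octagon_box_mid and octagon_carton_floor below 0.014 m and z of octagon_box_mid in the frame of octagon_carton_floor between 0.019 and 0.025 m and horizontal distance between round_box_mid and round_carton_floor below 0.014 m and z of round_box_mid in the frame of round_carton_floor between 0.019 and 0.025 m and horizontal distance between small_box_mid and small_carton_floor below 0.014 m and z of small_box_mid in the frame of small_carton_floor between 0.015 and 0.021 m); the robot touches nothing.
It fails at once if a box is tipped more than about 30 degrees (angle between any of long_box_mid, square_box_mid, octagon_box_mid, round_box_mid, small_box_mid's own z axis and vertical above 0.55 rad).
It fails at once if a box is dropped (falls free by more than about 25 mm) ((linear speed of long_box above 0.7 m/s and contact force between long_box and anything else below 0.02 N) or (linear speed of square_box above 0.7 m/s and contact force between square_box and anything else below 0.02 N) or (linear speed of octagon_box above 0.7 m/s and contact force between octagon_box and anything else below 0.02 N) or (linear speed of round_box above 0.7 m/s and contact force between round_box and anything else below 0.02 N) or (linear speed of small_box above 0.7 m/s and contact force between small_box and anything else below 0.02 N)).
It also fails if it takes over 122 s, if anything falls off the work surface, if the arm or the gripper's body presses on something with over 40 N, if the wrist force passes 120 N, or if a joint passes its speed limit or range.

## Working session

There is one attempt and no reset: what is moved stays moved. The work goes in short steps, Python scripts to look and compute and a tool call to move; the robot and the scene stay as the last step left them, time stands still between calls to the robot, and variables do not carry over. Pictures are saved under pics/ and viewed, about 12 in all and at most 16, crops included, and the job is handed in when it is done.

Besides the shell and the picture viewer there is one more tool, called in YAML: its name, and indented under it one key for each argument. apply_moves: Moves the arm, as the interface text tells. Its arguments: {"type":"object","properties":{"increments":{"type":"array"},"grip_force":{"type":"number"}},"required":["increments"]}

```bash
mkdir -p pics
cat > h.py <<'E'
import numpy as np, cv2
from scipy.spatial.transform import Rotation as R
from cell import monitor, capture, bot
def snap(name, fn=None):
    s=monitor.read_state(); c=capture(name)
    c['s']=s
    if name=='wrist':
        T=np.eye(4); T[:3,:3]=R.from_rotvec(s['tool_rot']).as_matrix(); T[:3,3]=s['ee_pos']
        c['T']=T@c['tool_from_camera']
    c['fish']=name=='wrist'; c['f']=240/np.tan(np.radians(c['fov_y'])/2)
    if fn: cv2.imwrite('pics/'+fn, c['frame'][:,:,::-1])
    return c
def ray(c,u,v):
    x,y=(u-c['cx'])/c['f'],(v-c['cy'])/c['f']
    if c['fish']:
        r=np.hypot(x,y); k=np.sin(r)/r if r>1e-9 else 1
        d=np.array([x*k,-y*k,-np.cos(r)])
    else: d=np.array([x,-y,-1.])
    d=c['T'][:3,:3]@d
    return c['T'][:3,3], d/np.linalg.norm(d)
def onz(c,u,v,z):
    o,d=ray(c,u,v); return o+d*(z-o[2])/d[2]
def proj(c,p):
    q=np.linalg.inv(c['T'])@np.append(p,1); x,y,z=q[0],-q[1],-q[2]
    if c['fish']:
        r=np.hypot(x,y); th=np.arctan2(r,z); k=th/r if r>1e-9 else 1/z
        return np.array([c['cx']+c['f']*x*k,c['cy']+c['f']*y*k])
    return np.array([c['cx']+c['f']*x/z,c['cy']+c['f']*y/z])
E
python3 - <<'E'
from h import *
for n in ('scene','side','wrist'):
    c=snap(n,n+'0.png'); print(n,c['fov_y'],c['cx'],c['cy'],c['T'].round(3).tolist())
    print([k for k in c])
s=c['s'];print(s)
E
```

```text
scene 45.98431995860304 314.36422568062966 238.52704152753722 [[0.062, -0.841, 0.538, 1.283], [0.998, 0.048, -0.041, -0.06], [0.009, 0.54, 0.842, 1.257], [0.0, 0.0, 0.0, 1.0]]
['frame', 'fov_y', 'cx', 'cy', 'T', 's', 'fish', 'f']
side 51.13410214933615 317.4304306699972 241.42116723296047 [[-0.993, 0.05, -0.107, 0.441], [-0.116, -0.589, 0.8, 0.984], [-0.023, 0.807, 0.59, 0.811], [0.0, 0.0, 0.0, 1.0]]
['frame', 'fov_y', 'cx', 'cy', 'T', 's', 'fish', 'f']
wrist 65.70646984690485 321.70869191986145 238.79990379954492 [[1.0, -0.0, 0.001, 0.624], [-0.0, 0.967, 0.255, 0.074], [-0.001, -0.255, 0.967, 0.385], [0.0, 0.0, 0.0, 1.0]]
['frame', 'fov_y', 'cx', 'cy', 'tool_from_camera', 's', 'T', 'fish', 'f']
{'clock': 0.1, 'joint_positions': array([-0.04148657,  0.41788626, -0.01030411,  1.61408104,  0.00469687,
        1.11072557, -0.05300472]), 'dq': array([ 0.0023897 , -0.00180458,  0.00070295, -0.0015526 , -0.00046483,
       -0.00052947, -0.00157002]), 'joint_efforts': array([ 7.74739638e-04, -8.52578259e+01,  6.39427956e-01, -4.26696110e+01,
       -4.89651540e-02,  1.64374465e-02, -7.34272044e-05]), 'ee_pos': array([ 6.24695687e-01, -1.56092208e-05,  2.29919167e-01]), 'tool_rot': array([-2.22095725e+00, -2.22093352e+00,  1.28252762e-03]), 'contact_force': array([-0.22151556,  1.03877085,  0.74662171]), 'moment': array([ 0.0375182 ,  0.02761086, -0.06638603]), 'grip_width': 0.09386853246449846}
```

View pics/scene0.png

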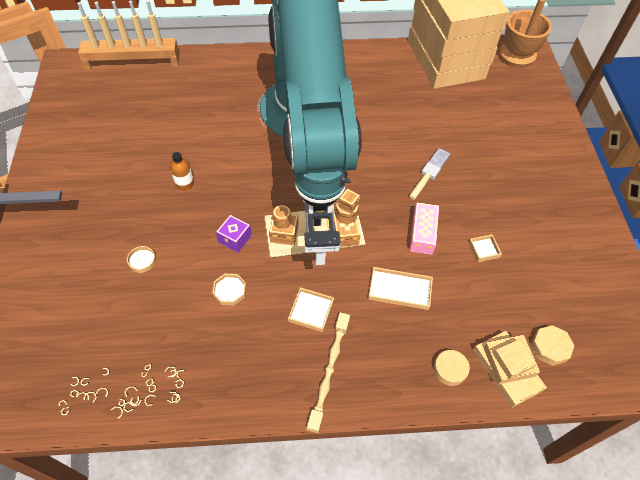

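View pics/side0.png

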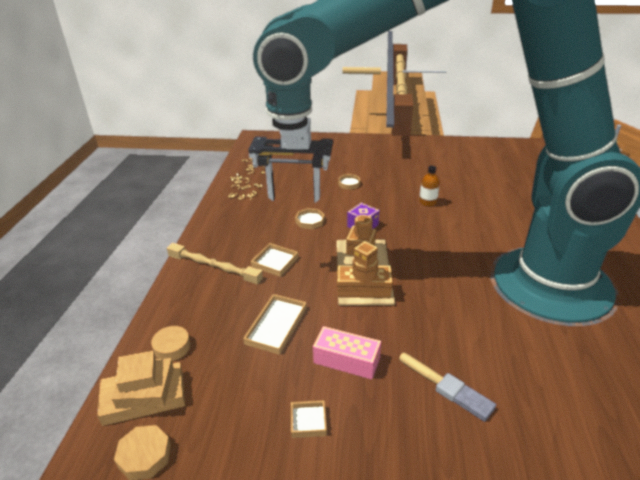

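View pics/wrist0.png

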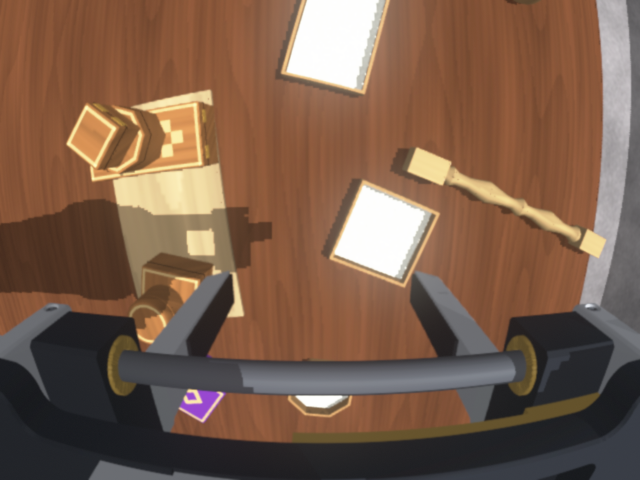

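The wrist view shows two stacks: octagon and small box on the long box at about (140,140), and the round box on the square box at about (170,300). The long carton is at (335,40) and the square carton at (385,235). The look-alikes are purple at scene (233,232) and pink at scene (425,228). Both are distinct from the plain brown boxes on the board, so I leave them alone. Next I measure the carton openings (rim plane) in each view.

```bash
cat >> h.py <<'E'
def cartons(c,z=0.018,amin=150):
    hsv=cv2.cvtColor(c['frame'],cv2.COLOR_RGB2HSV)
    m=((hsv[...,1]<60)&(hsv[...,2]>135)).astype(np.uint8)
    m=cv2.morphologyEx(m,cv2.MORPH_OPEN,np.ones((2,2)))
    out=[]
    for k in cv2.findContours(m,cv2.RETR_EXTERNAL,cv2.CHAIN_APPROX_NONE)[0]:
        if cv2.contourArea(k)<amin: continue
        k=cv2.convexHull(k)
        P=np.array([onz(c,*p[0],z)[:2] for p in k])
        (x,y),(w,h),a=cv2.minAreaRect((P*1000).astype(np.float32))
        M=cv2.moments((P*1000).astype(np.float32))
        if not(0.3<x/1000<1.2 and abs(y)<700) or max(w,h)>200 or min(w,h)<25: continue
        out.append((k.mean((0,1)).round().tolist(),round(M['m10']/M['m00'],1),round(M['m01']/M['m00'],1),'rect',round(x,1),round(y,1),round(w),round(h),round(a,1)))
    return out
E
python3 - <<'E'
from h import *
for n in ('scene','side','wrist'):
    c=snap(n); print(n)
    for o in cartons(c): print(o)
w=c
for u,v,z in ((98,135,.13),(125,140,.106),(165,140,.062),(155,312,.106),(178,225,.012),(211,92,.012),(243,316,.012),(115,178,.012)): print((u,v),onz(w,u,v,z).round(3))
E
```

```text
scene
([559.0, 431.0], 1008.3, 498.7, 'rect', 1001.0, 503.9, 31, 73, 25.7)
([311.0, 308.0], 694.2, -19.2, 'rect', 694.3, -19.1, 80, 75, 68.2)
([229.0, 288.0], 627.9, -216.0, 'rect', 627.3, -216.0, 70, 63, 86.7)
([401.0, 289.0], 648.8, 203.4, 'rect', 648.9, 203.7, 142, 70, 75.6)
([142.0, 261.0], 530.0, -439.6, 'rect', 530.0, -439.3, 54, 57, 52.2)
([325.0, 253.0], 539.8, 16.7, 'rect', 545.3, 19.9, 88, 53, 89.8)
([486.0, 249.0], 546.2, 438.5, 'rect', 546.5, 438.7, 48, 50, 9.6)
([426.0, 223.0], 461.9, 299.9, 'rect', 461.7, 299.8, 59, 127, 76.1)
side
([310.0, 419.0], 536.0, 449.9, 'rect', 536.4, 450.0, 55, 48, 9.4)
([277.0, 325.0], 638.0, 218.2, 'rect', 638.1, 218.2, 131, 71, 75.3)
([276.0, 260.0], 682.0, -3.0, 'rect', 681.7, -3.1, 69, 71, 68.4)
([311.0, 219.0], 616.4, -197.1, 'rect', 615.8, -196.7, 64, 51, 4.7)
wrist
([385.0, 235.0], 687.5, -18.0, 'rect', 687.7, -18.0, 79, 79, 67.8)
([337.0, 54.0], 638.8, 179.6, 'rect', 638.6, 184.8, 102, 76, 75.6)
(98, 135) [0.452 0.09  0.13 ]
(125, 140) [0.463 0.084 0.106]
(165, 140) [0.481 0.082 0.062]
(155, 312) [ 0.474 -0.067  0.106]
(178, 225) [ 0.468 -0.009  0.012]
(211, 92) [0.511 0.13  0.012]
(243, 316) [ 0.534 -0.115  0.012]
(115, 178) [0.393 0.046 0.012]
```

apply_moves:
  increments:
    - [[-1,-1,-2.1,-1.3,0,0,0],[-1,-2,-4.2,-2.6,0,0,0],[-1,-3,-6.4,-4,0,0,0],[-1,-3,-6.4,-4,0,0,0],[-1,-3,-6.4,-4,0,0,0],[-1,-3,-6.4,-4,0,0,0],[-1,-3,-6.4,-4,0,0,0],[-1,-3,-6.4,-4,0,0,0],[-1,-3,-6.4,-4,0,0,0],[-1,-3,-6.4,-4,0,0,0],[-1,-3,-6.4,-4,0,0,0]]

```text
clock: 1.22
ee_pos: [0.4652, -0.0746, 0.3295]
tool_rot: [-2.22, -2.221, 0.002]
contact_force: [-0.5, -0.4, -0.8]
grip_width: 0.0942
```

Run:
```python
from h import *
import pickle
c=snap('wrist','w1.png'); print(c['s']['ee_pos'],c['s']['tool_rot']); pickle.dump(c,open('w1.pkl','wb'))
for o in cartons(c): print(o)
im=cv2.resize(c['frame'][0:300,110:510],(800,600),interpolation=cv2.INTER_CUBIC); cv2.imwrite('pics/w1c.png',im[:,:,::-1])
```

```text
[ 0.46522148 -0.07457609  0.32949453] [-2.21954471e+00 -2.22128736e+00  2.12238074e-03]
([357.0, 422.0], 522.8, -437.4, 'rect', 523.0, -437.3, 56, 53, 35.4)
([325.0, 307.0], 469.7, -223.2, 'rect', 469.7, -223.2, 66, 66, 55.6)
([443.0, 293.0], 639.1, -204.7, 'rect', 640.3, -207.1, 29, 102, 37.9)
([487.0, 163.0], 685.7, -20.2, 'rect', 685.8, -20.2, 81, 77, 68.1)
([450.0, 27.0], 635.6, 169.8, 'rect', 634.8, 177.4, 87, 76, 75.7)
```

View pics/w1c.png

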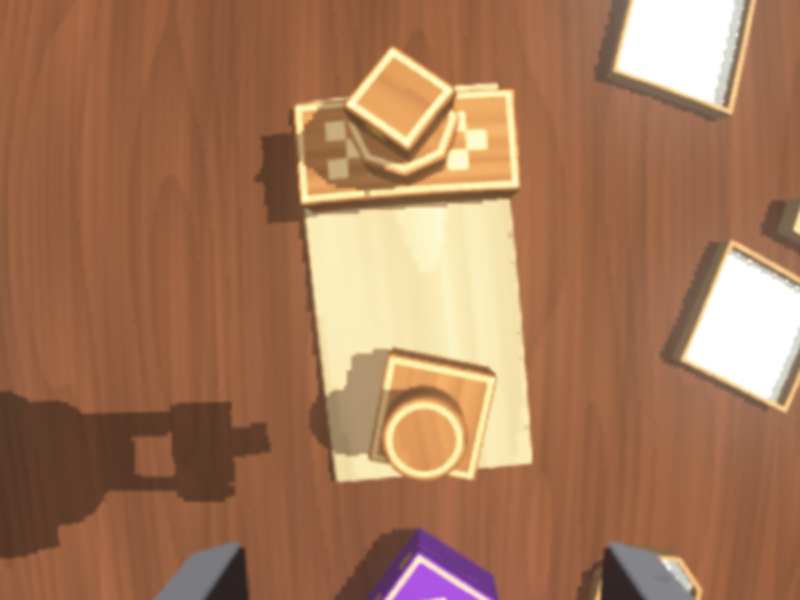

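View w1 (crop scale 2, column offset 110) shows the small box top at crop (400,100), the octagon under it, and the long box top with corners (295,104), (514,91), (519,187), (301,202). The square box is at (430,415) with the round box top at (424,436). The purple look-alike is at the bottom, clear of the board. I take the tour now: a second stack view for heights, then the cartons.

apply_moves:
  increments:
    - [[-1,-0.6,1.4,0,0,0,0],[-1,-1.2,2.8,0,0,0,0],[-1,-1.2,2.8,0,0,0,0],[-1,-1.2,2.8,0,0,0,0],[-1,-1.2,2.8,0,0,0,0],[-1,-1.2,2.8,0,0,0,0],[-1,-1.2,2.8,0,0,0,0]]

```text
clock: 1.85
ee_pos: [0.5347, -0.1042, 0.3299]
tool_rot: [-2.22, -2.222, 0.001]
contact_force: [0.6, -0.0, -0.3]
grip_width: 0.0939
```

```bash
cat > v.py <<'E'
import sys,pickle
from h import *
n=sys.argv[1]
c=snap('wrist',n+'.png'); print(c['s']['clock'],c['s']['ee_pos'],c['s']['tool_rot']); pickle.dump(c,open(n+'.pkl','wb'))
for o in cartons(c): print(o)
E
python3 v.py w2
```

```text
1.85 [ 0.53474655 -0.10422746  0.32990736] [-2.21962884e+00 -2.22203652e+00  1.12724152e-03]
([316.0, 409.0], 523.9, -437.6, 'rect', 523.6, -437.7, 60, 51, 0.5)
([385.0, 283.0], 621.4, -215.6, 'rect', 621.4, -215.7, 70, 68, 38.6)
([275.0, 287.0], 464.3, -220.9, 'rect', 464.3, -221.0, 66, 66, 55.4)
([442.0, 137.0], 686.7, -20.5, 'rect', 686.7, -20.6, 81, 79, 68.0)
([400.0, 13.0], 634.3, 149.6, 'rect', 631.9, 145.3, 85, 38, 5.4)
```

apply_moves:
  increments:
    - [[-1,-1.6,0,0,0,0,0],[-1,-3.2,0.5,0,0,0,0],[-1,-4.8,1,0,0,0,0],[-1,-6.4,1.2,0,0,0,0],[-1,-8,1.6,0,0,0,0],[-1,-9.6,1.8,0,0,0,0],[-1,-11.2,2,0,0,0,0],[-1,-11.8,2,0,0,0,0],[-1,-11.8,2,0,0,0,0],[-1,-11.8,2,0,0,0,0],[-1,-11.8,2,0,0,0,0],[-1,-11.8,2,0,0,0,0],[-1,-11.8,2,0,0,0,0],[-1,-11.8,2,0,0,0,0]]

```text
clock: 3.07
ee_pos: [0.5854, -0.3984, 0.3303]
tool_rot: [-2.219, -2.224, 0.0]
contact_force: [-0.2, 0.1, -1.1]
grip_width: 0.0938
```

```bash
python3 v.py w3
```

```text
3.0667 [ 0.58535696 -0.39835309  0.33033736] [-2.21878758e+00 -2.22358063e+00  4.48715821e-04]
([277.0, 235.0], 524.7, -441.1, 'rect', 525.1, -441.5, 62, 62, 89.3)
([350.0, 61.0], 621.6, -220.8, 'rect', 622.0, -221.0, 71, 72, 37.6)
([227.0, 48.0], 460.5, -198.7, 'rect', 460.4, -198.6, 66, 67, 55.6)
```

apply_moves:
  increments:
    - [[-1,1.6,0,0,0,0,0],[-1,3.2,0,0,0,0,0],[-1,4.8,0,0,0,0,0],[-1,6.4,0,0,0,0,0],[-1,8,0,0,0,0,0],[-1,9.6,0,0,0,0,0],[-1,11.2,0,0,0,0,0],[-1,12.8,0,0,0,0,0],[-1,14.4,0,0,0,0,0],[-1,16,0,0,0,0,0],[-1,17.6,0,0,0,0,0],[-1,19.2,0,0,0,0,0],[-1,20.8,0,0,0,0,0],[-1,22.4,0,0,0,0,0],[-1,24,0,0,0,0,0],[-1,25.6,0,0,0,0,0],[-1,25.6,0,0,0,0,0],[-1,25.6,0,0,0,0,0],[-1,25.6,0,0,0,0,0],[-1,25.6,0,0,0,0,0]]

```text
clock: 4.78
ee_pos: [0.5843, 0.2403, 0.3305]
tool_rot: [2.221, 2.222, -0.001]
contact_force: [0.1, -1.2, 1.0]
grip_width: 0.0943
```

```bash
python3 v.py w4
python3 - <<'E'
import cv2,numpy as np
a=[cv2.imread(f'pics/w{i}.png') for i in (2,3,4)]
b=cv2.resize(a[0][0:300,60:460],(800,600),interpolation=cv2.INTER_CUBIC); cv2.imwrite('pics/w2c.png',b)
m=np.hstack([a[1][0:340,120:520],a[2][0:340,120:520]]); cv2.imwrite('pics/w34.png',m)
E
```

```text
4.7833 [0.58432311 0.24029218 0.33046426] [ 2.22080116e+00  2.22192965e+00 -6.27407394e-04]
([398.0, 355.0], 688.2, 12.4, 'rect', 695.2, 16.0, 30, 79, 87.5)
([369.0, 218.0], 642.7, 207.1, 'rect', 642.9, 207.2, 141, 78, 75.7)
([241.0, 159.0], 473.2, 287.5, 'rect', 473.0, 287.6, 63, 133, 75.9)
([286.0, 47.0], 540.9, 439.1, 'rect', 541.2, 439.1, 56, 54, 9.5)
```

View pics/w2c.png

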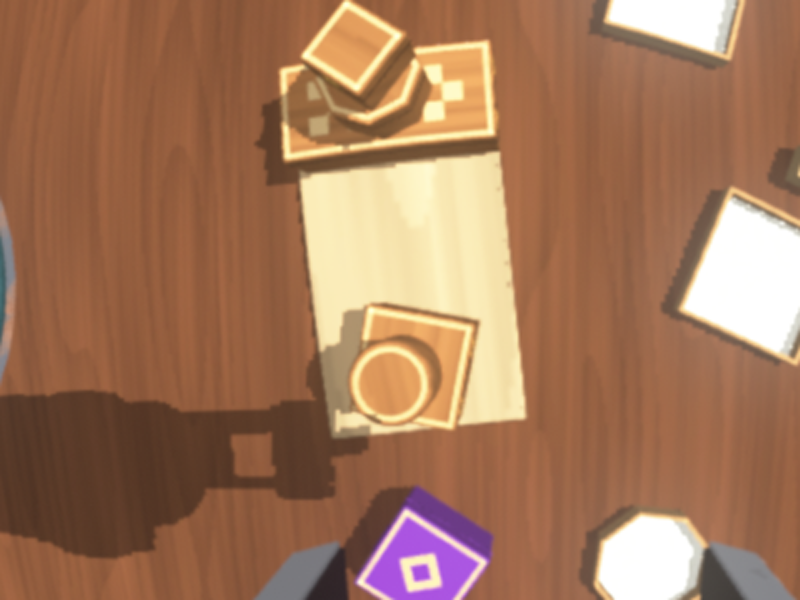

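View pics/w34.png

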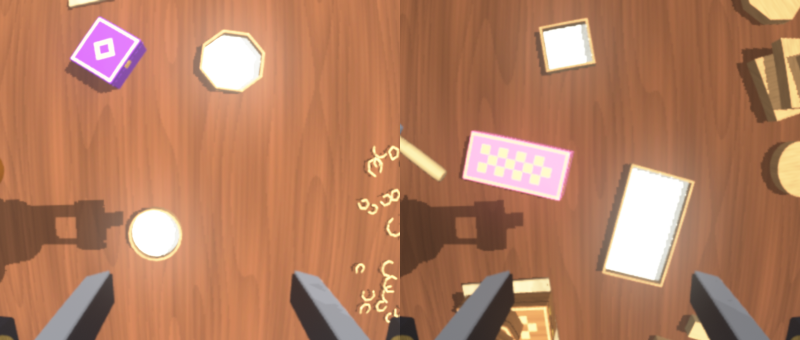

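The w2 crop shows the same stacks with the small box top at (355,50) and the round box top at (390,380). The w34 crop shows all the remaining cartons (octagon (232,60), round (155,233), small (567,45), long (648,225)) and the pink and purple decoys. Now I triangulate.

```bash
cat > tri.py <<'E'
from h import *
import pickle
a=pickle.load(open('w1.pkl','rb'));b=pickle.load(open('w2.pkl','rb'))
pts={'small':[((392,48),(348,2)),((453,94),(411,40)),((407,151),(368,103)),((347,101),(303,52))],
'long':[((295,104),(280,69)),((514,91),(490,42)),((519,187),(496,135)),((301,202),(285,161))],
'square':[((393,353),(368,305)),((495,375),(477,322)),((473,478),(456,427))],
'round':[((424,436),(390,380))], 'board':[((531,462),(525,418)),((337,481),(334,437))]}
H={'small':.142,'long':.062,'square':.062,'round':.106,'board':.012}
def tri(p,q):
    A=np.zeros((3,3));y=np.zeros(3)
    for o,d in (ray(a,p[0]/2+110,p[1]/2),ray(b,q[0]/2+60,q[1]/2)):
        M=np.eye(3)-np.outer(d,d);A+=M;y+=M@o
    return np.linalg.solve(A,y)
for n,L in pts.items():
    P=np.array([tri(*l) for l in L])*1000
    A_=np.array([onz(a,l[0][0]/2+110,l[0][1]/2,H[n]) for l in L])*1000
    B_=np.array([onz(b,l[1][0]/2+60,l[1][1]/2,H[n]) for l in L])*1000
    print(n,'triz',P[:,2].round(0),'xy@H',A_.mean(0).round(1)[:2],B_.mean(0).round(1)[:2])
    if len(L)>2:
        for Q in (A_,B_):
            e=np.diff(Q,axis=0)[:,:2]; print('   len',np.hypot(*e.T).round(1),'ang',np.degrees(np.arctan2(e[:,1],e[:,0])).round(1))
    if n=='square':
        for Q in (A_,B_): print('  sqc',((Q[0]+Q[2])/2).round(1))
E
python3 tri.py
```

```text
small triz [136. 123. 111. 142.] xy@H [452.8  88.3] [455.5  86.9]
   len [36.2 34.7 37. ] ang [ -39.6 -127.1  138. ]
   len [38.4 36.5 43.5] ang [ -36.4 -122.7  138.1]
long triz [60. 64. 59. 57.] xy@H [454.3  81.8] [454.5  81.3]
   len [124.2  57.1 123. ] ang [   3.2  -87.4 -176.2]
   len [123.9  57.1 123.1] ang [   3.8  -86.3 -175.8]
square triz [70. 50. 56.] xy@H [481.2 -67.2] [481.9 -67. ]
   len [59.6 62.1] ang [ -12.1 -100.9]
   len [63.6 62.1] ang [  -9.9 -101.9]
  sqc [469.6 -75.2  62. ]
  sqc [469.4 -75.3  62. ]
round triz [105.] xy@H [464.  -77.8] [464.3 -77.7]
board triz [10.  6.] xy@H [ 470.4 -120.8] [ 471.  -120.9]
```

```bash
cat > plan.py <<'E'
from h import *
def pose(s): return np.array(s['ee_pos']),R.from_rotvec(s['tool_rot'])
def Rpsi(d):
    p=np.radians(d); y=np.array([np.cos(p),np.sin(p),0]); z=np.array([0,0,-1.]); return R.from_matrix(np.c_[np.cross(y,z),y,z])
def plan(*wps,start=None):
    """wps: (x,y,z mm TCP, psi deg, grip, rows)"""
    if start is None:
        p,r=pose(monitor.read_state())
        y=r.as_matrix()[:,1]; print('now',(p*1000).round(1),'psi',round(np.degrees(np.arctan2(y[1],y[0])),1))
    else: p,r=np.array(start[:3])/1000,Rpsi(start[3])
    prev=np.zeros(6); 
    for x,y,z,psi,g,n in wps:
        t=np.array([x,y,z])/1000
        cur=np.r_[r.inv().apply(t-p)/.025,np.degrees((r.inv()*Rpsi(psi)).as_rotvec())/6]
        need=max(np.linalg.norm((cur-prev)[:3])*25/41.7,np.linalg.norm((cur-prev)[3:])*6/7.16)
        print('g',g,'n',n,'(need %.1f)'%need,cur.round(2).tolist()); prev=cur
E
python3 -c "
from plan import *
plan((453.5,88,200,-40,-1,8),(453.5,88,149,-40,-1,4),(453.5,88,149,-40,1,6))"
```

```text
now [584.4 240.2 330.5] psi 0.0
g -1 n 8 (need 5.7) [-6.09, -5.24, 5.22, -0.0, 0.0, 6.67]
g -1 n 4 (need 1.2) [-6.09, -5.24, 7.26, -0.0, 0.0, 6.67]
g 1 n 6 (need 0.0) [-6.09, -5.24, 7.26, -0.0, 0.0, 6.67]
```

apply_moves:
  increments:
    - [[-1,-2,-1.8,1.3,0,0,1.7],[-1,-4,-3.5,2.6,0,0,3.4],[-1,-6.1,-5.25,4,0,0,5.1],[-1,-6.1,-5.25,5.2,0,0,6.65],[-1,-6.1,-5.25,5.2,0,0,6.65],[-1,-6.1,-5.25,5.2,0,0,6.65],[-1,-6.1,-5.25,5.2,0,0,6.65],[-1,-6.1,-5.25,5.2,0,0,6.65],[-1,-6.1,-5.25,5.2,0,0,6.65],[-1,-6.1,-5.25,6,0,0,6.65],[-1,-6.1,-5.25,7,0,0,6.65],[-1,-6.1,-5.25,7.25,0,0,6.65],[-1,-6.1,-5.25,7.25,0,0,6.65],[1,-6.1,-5.25,7.25,0,0,6.65],[1,-6.1,-5.25,7.25,0,0,6.65],[1,-6.1,-5.25,7.25,0,0,6.65],[1,-6.1,-5.25,7.25,0,0,6.65],[1,-6.1,-5.25,7.25,0,0,6.65],[1,-6.1,-5.25,7.25,0,0,6.65],[1,-6.1,-5.25,7.25,0,0,6.65]]
  grip_force: 20

```text
clock: 6.5
ee_pos: [0.4532, 0.0876, 0.1495]
tool_rot: [2.846, 1.33, 0.0]
contact_force: [0.7, -0.1, 0.1]
grip_width: 0.0511
```

Run:
```python
from plan import *
plan((454,88,149,-40,1,0))
c=snap('wrist','g1.png')
plan((454,88,250,-40,1,4),(541,439.5,200,9.5,1,12),(541,439.5,48.5,9.5,1,4))
cv2.imwrite('pics/g1c.png',cv2.resize(c['frame'][60:340,160:480],(640,560))[:,:,::-1])
```

```text
now [453.2  87.6 149.5] psi -39.9
g 1 n 0 (need 0.0) [0.03, 0.01, 0.02, 0.0, 0.0, 0.02]
now [453.2  87.6 149.4] psi -39.9
g 1 n 4 (need 2.4) [0.03, 0.02, -4.02, 0.0, 0.0, 0.02]
g 1 n 12 (need 8.8) [13.05, -6.33, -2.03, 0.0, 0.0, -8.23]
g 1 n 4 (need 3.6) [13.06, -6.33, 4.03, 0.0, 0.0, -8.23]
```

View pics/g1c.png

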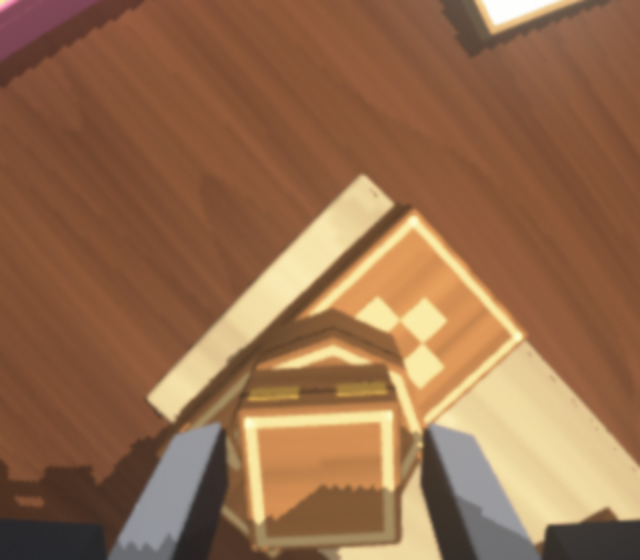

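The fingers are still closing around the small box (crop (320,480)), which is centred and aligned. I keep closing, then lift.

apply_moves:
  increments:
    - [[1,0,0,0,0,0,0],[1,0,0,0,0,0,0],[1,0,0,0,0,0,0],[1,0,0,0,0,0,0],[1,0,0,0,0,0,0],[1,0,0,-0.3,0,0,0],[1,0,0,-1,0,0,0],[1,0,0,-2,0,0,0],[1,0,0,-3,0,0,0],[1,0,0,-4,0,0,0],[1,0,0,-4,0,0,0]]
  grip_force: 20

```text
clock: 7.47
ee_pos: [0.4548, 0.088, 0.2542]
tool_rot: [2.845, 1.33, 0.009]
contact_force: [-0.2, -0.0, 0.6]
grip_width: 0.0379
```

Run:
```python
from plan import *
import pickle
c=snap('wrist','g2.png');pickle.dump(c,open('g2.pkl','wb'))
plan((541,439.5,200,9.5,1,12),(541,439.5,60,9.5,1,4),(541,439.5,47.5,9.5,1,4))
cv2.imwrite('pics/g2c.png',cv2.resize(c['frame'][60:340,160:480],(640,560))[:,:,::-1])
```

```text
now [454.1  87.9 252. ] psi -39.9
g 1 n 12 (need 8.8) [13.01, -6.36, 2.11, 0.04, -0.02, -8.23]
g 1 n 4 (need 3.4) [12.99, -6.37, 7.71, 0.04, -0.02, -8.23]
g 1 n 4 (need 0.3) [12.99, -6.38, 8.21, 0.04, -0.02, -8.23]
```

View pics/g2c.png

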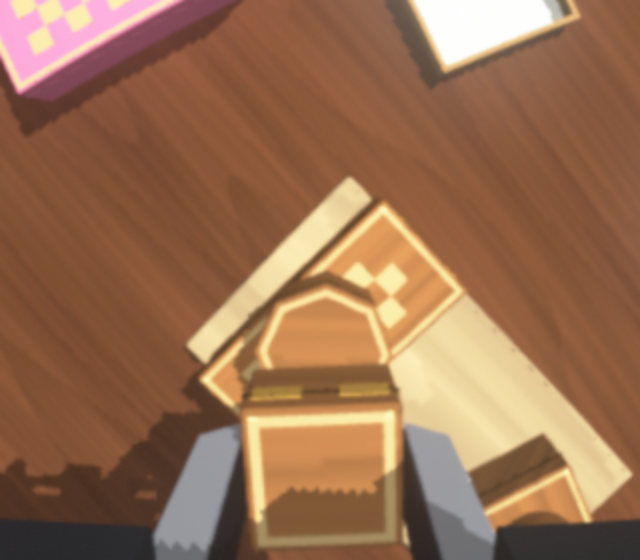

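apply_moves:
  increments:
    - [[1,1.3,-0.6,0,0,0,-0.8],[1,2.6,-1.3,0,0,0,-1.6],[1,3.9,-1.9,0,0,0,-2.5],[1,5.2,-2.6,0,0,0,-3.3],[1,6.5,-3.2,0,0,0,-4.1],[1,7.8,-3.8,0.5,0,0,-4.9],[1,9.1,-4.5,1,0,0,-5.8],[1,10.4,-5.1,1.5,0,0,-6.6],[1,11.7,-5.75,2.1,0,0,-7.4],[1,13,-6.35,3,0.05,0,-8.25],[1,13,-6.35,4.5,0.05,0,-8.25],[1,13,-6.35,6,0.05,0,-8.25],[1,13,-6.35,7,0.05,0,-8.25],[1,13,-6.35,7.5,0.05,0,-8.25],[1,13,-6.35,7.5,0.05,0,-8.25],[1,13,-6.35,7.5,0.05,0,-8.25]]

```text
clock: 8.85
ee_pos: [0.5417, 0.4393, 0.0656]
tool_rot: [-2.026, -2.398, -0.002]
contact_force: [-0.3, -0.0, 0.8]
grip_width: 0.0379
```

Run:
```python
from plan import *
plan((541,439.5,47,9.5,1,4),(541,439.5,46.4,9.5,1,4),(541,439.5,150,9.5,1,4),(454,88-95,250,0,1,4))
c=snap('wrist','g3.png');
for o in cartons(c): print(o)
cv2.imwrite('pics/g3c.png',cv2.resize(c['frame'][60:340,160:480],(640,560))[:,:,::-1])
```

```text
now [541.7 439.3  65.6] psi 9.6
g 1 n 4 (need 0.4) [0.01, -0.02, 0.74, -0.01, -0.02, 0.02]
g 1 n 4 (need 0.0) [0.01, -0.02, 0.77, -0.01, -0.02, 0.02]
g 1 n 4 (need 2.5) [0.02, -0.03, -3.38, -0.01, -0.02, 0.02]
g 1 n 4 (need 11.2) [-17.0, -6.44, -7.41, -0.01, -0.02, 1.6]
([124.0, 469.0], 400.6, 205.4, 'rect', 411.4, 215.3, 162, 27, 25.7)
([337.0, 388.0], 570.3, 354.5, 'rect', 561.7, 345.0, 100, 59, 9.4)
([585.0, 362.0], 775.6, 391.8, 'rect', 786.0, 396.7, 106, 109, 9.6)
([65.0, 368.0], 328.5, 324.9, 'rect', 325.0, 323.7, 120, 114, 0.4)
([322.0, 310.0], 545.0, 420.2, 'rect', 543.7, 425.5, 107, 93, 9.5)
```

View pics/g3c.png

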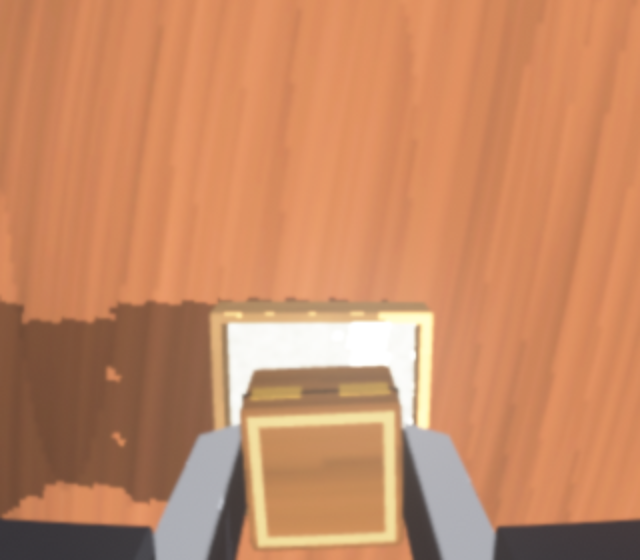

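The box hangs level over its carton. It is centred left-right (rim 212–433, box 247–397). The carton sits perhaps 2 mm further in +y, so I add a small shift and set the box down, release and rise.

apply_moves:
  increments:
    - [[1,0.08,0,0.3,0,0,0],[1,0.08,0,0.5,0,0,0],[1,0.08,0,0.6,0,0,0],[1,0.08,0,0.7,0,0,0],[1,0.08,0,0.75,0,0,0],[1,0.08,0,0.75,0,0,0],[1,0.08,0,0.75,0,0,0],[0,0.08,0,0.75,0,0,0],[-0.5,0.08,0,0.75,0,0,0],[-1,0.08,0,0.75,0,0,0],[-1,0.08,0,0.75,0,0,0],[-1,0.08,0,0,0,0,0],[-1,0.08,0,-1.6,0,0,0],[-1,0.08,0,-3.2,0,0,0],[-1,0.08,0,-4.8,0,0,0],[-1,0.08,0,-4.8,0,0,0]]

```text
clock: 10.23
ee_pos: [0.5441, 0.4435, 0.1956]
tool_rot: [-2.028, -2.399, -0.022]
contact_force: [1.2, 0.7, 0.8]
grip_width: 0.093
```

Run:
```python
from plan import *
c=snap('wrist','g4.png');
plan((454,30,280,0,-1,12))
for o in cartons(c): print(o)
```

```text
now [543.3 442.7 191.7] psi 9.6
g -1 n 12 (need 10.3) [-15.66, -6.25, -3.69, 0.07, -0.07, 1.6]
([257.0, 402.0], 512.3, 233.4, 'rect', 505.2, 228.1, 75, 28, 9.1)
([168.0, 407.0], 400.9, 196.3, 'rect', 408.8, 188.9, 46, 73, 9.2)
([595.0, 327.0], 964.3, 351.0, 'rect', 960.0, 367.0, 102, 185, 44.8)
([452.0, 308.0], 704.2, 365.1, 'rect', 697.4, 364.5, 38, 147, 52.1)
([192.0, 312.0], 423.9, 320.0, 'rect', 430.4, 322.0, 143, 38, 57.5)
([321.0, 231.0], 542.7, 437.1, 'rect', 542.7, 436.3, 37, 39, 12.6)
([316.0, 220.0], 539.6, 444.1, 'rect', 539.8, 444.2, 55, 54, 9.5)
```

apply_moves:
  increments:
    - [[-1,-1.4,-0.6,-0.4,0,0,0.15],[-1,-2.8,-1.2,-0.8,0,0,0.3],[-1,-4.2,-1.8,-1.2,0,0,0.45],[-1,-5.6,-2.4,-1.6,0,0,0.6],[-1,-7,-3,-2,0,0,0.75],[-1,-8.4,-3.6,-2.4,0,0,0.9],[-1,-9.8,-4.2,-2.8,0,0,1.05],[-1,-11.2,-4.8,-3.2,0,0,1.2],[-1,-12.6,-5.4,-3.6,0,0,1.35],[-1,-14,-6,-3.7,0,0,1.5],[-1,-15.65,-6.25,-3.7,0.05,-0.05,1.6],[-1,-15.65,-6.25,-3.7,0.05,-0.05,1.6],[-1,-15.65,-6.25,-3.7,0.05,-0.05,1.6],[-1,-15.65,-6.25,-3.7,0.05,-0.05,1.6],[-1,-15.65,-6.25,-3.7,0.05,-0.05,1.6]]

```text
clock: 11.53
ee_pos: [0.4538, 0.0311, 0.2798]
tool_rot: [-2.219, -2.222, -0.004]
contact_force: [-0.0, 0.1, -0.8]
grip_width: 0.0938
```

Run:
```python
from plan import *
import pickle
c=snap('wrist','w5.png');pickle.dump(c,open('w5.pkl','wb'))
plan((454,88,200,0,-1,12)); print(proj(c,[.454,.086,.106]))
u,v=proj(c,[.454,.086,.106]).astype(int)
im=c['frame'][max(0,v-75):v+75,u-100:u+100]; print(max(0,v-75),u-100)
cv2.imwrite('pics/w5c.png',cv2.resize(im,None,fx=4,fy=4,interpolation=cv2.INTER_CUBIC)[:,:,::-1])
```

```text
now [453.8  31.2 279.9] psi 0.1
g -1 n 12 (need 2.4) [2.27, 0.01, 3.2, 0.01, -0.02, 0.02]
[323.11120909 165.25429133]
90 223
```

View pics/w5c.png

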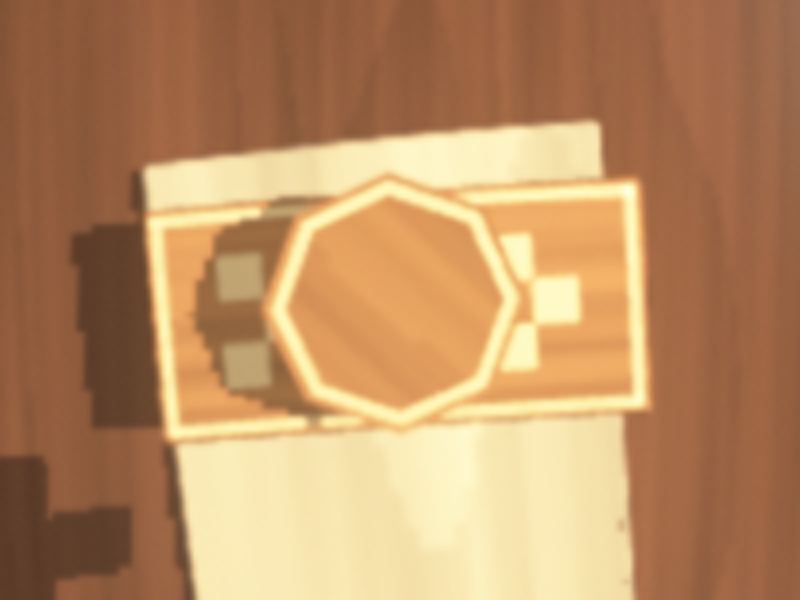

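The w5 crop (×4, offset (223,90)) shows the octagon fully visible, centred at crop (395,303), with vertices about 2.3° off the axes, so its flats lie at −20°/25°. The long box under it has its centre at (401,311).

Run:
```python
from plan import *
import pickle
c=pickle.load(open('w5.pkl','rb'))
print(onz(c,321.75,165.75,.106),onz(c,323.3,167.8,.062))
plan((453,86,150,-20,-1,8),(453,86,106,-20,-1,4),(453,86,200,-20,1,4))
```

```text
[0.45280212 0.08555808 0.106     ] [0.45440682 0.08091351 0.062     ]
now [453.8  31.2 279.9] psi 0.1
g -1 n 8 (need 3.4) [2.18, -0.03, 5.2, 0.0, -0.03, 3.35]
g -1 n 4 (need 1.1) [2.18, -0.03, 6.96, 0.0, -0.03, 3.35]
g 1 n 4 (need 2.3) [2.19, -0.03, 3.2, 0.0, -0.03, 3.35]
```

apply_moves:
  increments:
    - [[-1,1,0,1.5,0,0,1.1],[-1,2.2,0,3,0,0,2.2],[-1,2.2,0,4.5,0,0,3.35],[-1,2.2,0,5.2,0,0,3.35],[-1,2.2,0,5.2,0,0,3.35],[-1,2.2,0,6,0,0,3.35],[-1,2.2,0,6.8,0,0,3.35],[-1,2.2,0,6.95,0,0,3.35],[-1,2.2,0,6.95,0,0,3.35],[1,2.2,0,6.95,0,0,3.35],[1,2.2,0,6.95,0,0,3.35],[1,2.2,0,6.95,0,0,3.35],[1,2.2,0,6.95,0,0,3.35],[1,2.2,0,6.95,0,0,3.35],[1,2.2,0,6.95,0,0,3.35],[1,2.2,0,6.95,0,0,3.35],[1,2.2,0,6.95,0,0,3.35],[1,2.2,0,6.95,0,0,3.35],[1,2.2,0,6.95,0,0,3.35]]
  grip_force: 25

```text
clock: 13.17
ee_pos: [0.4539, 0.0866, 0.1065]
tool_rot: [-2.572, -1.801, -0.003]
contact_force: [-1.9, -0.2, 5.8]
grip_width: 0.0538
```

apply_moves:
  increments:
    - [[1,0,0,-0.3,0,0,0],[1,0,0,-1,0,0,0],[1,0,0,-2,0,0,0],[1,0,0,-3,0,0,0],[1,0,0,-4,0,0,0],[1,0,0,-4,0,0,0],[1,0,0,-4,0,0,0]]

```text
clock: 13.75
ee_pos: [0.4543, 0.0865, 0.2077]
tool_rot: [-2.573, -1.802, -0.007]
contact_force: [-0.4, -0.2, -1.6]
grip_width: 0.0536
```

Run:
```python
from plan import *
plan((622,-218,200,-7.5,1,8),(622,-218,67,-7.5,1,4),(622,-218,47,-7.5,1,4))
```

```text
now [454.3  86.5 207.7] psi -20.0
g 1 n 8 (need 8.3) [-9.15, 10.47, 0.29, 0.02, -0.04, -2.08]
g 1 n 4 (need 3.2) [-9.17, 10.46, 5.61, 0.02, -0.04, -2.08]
g 1 n 4 (need 0.5) [-9.18, 10.45, 6.41, 0.02, -0.04, -2.08]
```

apply_moves:
  increments:
    - [[1,-1,1.1,0,0,0,-0.2],[1,-2,2.3,0,0,0,-0.4],[1,-3,3.4,0,0,0,-0.7],[1,-4,4.6,0,0,0,-0.9],[1,-5,5.7,0,0,0,-1.1],[1,-6,6.9,0,0,0,-1.4],[1,-7,8,0,0,0,-1.6],[1,-8,9.2,0,0,0,-1.8],[1,-9.15,10.45,0.3,0,0,-2.1],[1,-9.15,10.45,1.5,0,0,-2.1],[1,-9.15,10.45,3,0,0,-2.1],[1,-9.15,10.45,4.5,0,0,-2.1],[1,-9.15,10.45,5.3,0,0,-2.1],[1,-9.15,10.45,5.3,0,0,-2.1],[1,-9.15,10.45,5.3,0,0,-2.1],[1,-9.15,10.45,5.3,0,0,-2.1]]

```text
clock: 15.08
ee_pos: [0.6226, -0.2177, 0.076]
tool_rot: [2.36, 2.073, 0.008]
contact_force: [0.7, 0.3, -0.4]
grip_width: 0.0538
```

Run:
```python
from plan import *
import pickle
plan((622,-218,47,-7.5,1,4))
c=snap('wrist','g5.png'); pickle.dump(c,open('g5.pkl','wb'))
cv2.imwrite('pics/g5c.png',cv2.resize(c['frame'][60:340,160:480],(640,560))[:,:,::-1])
```

```text
now [ 622.6 -217.7   76. ] psi -7.4
g 1 n 4 (need 0.7) [-0.02, -0.02, 1.16, 0.04, -0.03, 0.02]
```

View pics/g5c.png

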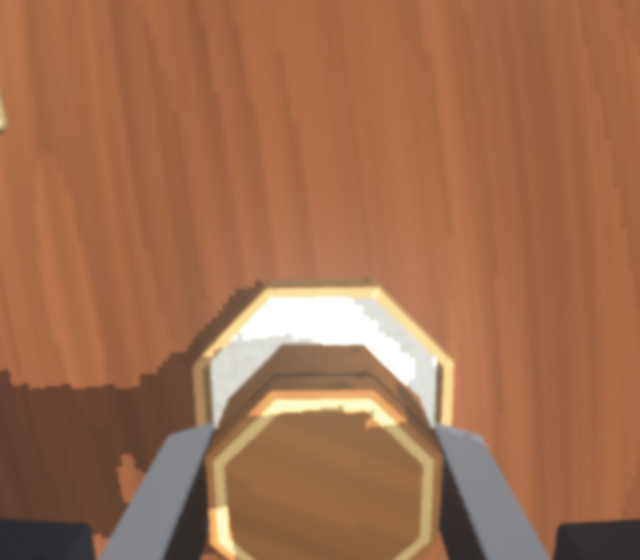

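The octagon is level and centred over its carton: rim 195–453, box 208–440, far inner rim where expected. I set it down and then go to look at the round box.

apply_moves:
  increments:
    - [[1,0,0,0.5,0,0,0],[1,0,0,0.8,0,0,0],[1,0,0,0.95,0,0,0],[1,0,0,1.05,0,0,0],[1,0,0,1.15,0,0,0],[1,0,0,1.15,0,0,0],[1,0,0,1.15,0,0,0],[0,0,0,1.15,0,0,0],[-0.5,0,0,1.15,0,0,0],[-1,0,0,1.15,0,0,0],[-1,0,0,1.15,0,0,0],[-1,0,0,0,0,0,0],[-1,0,0,-1.6,0,0,0],[-1,0,0,-3.2,0,0,0],[-1,0,0,-4.8,0,0,0],[-1,0,0,-4.8,0,0,0]]

```text
clock: 16.47
ee_pos: [0.6251, -0.2192, 0.2049]
tool_rot: [2.352, 2.066, 0.018]
contact_force: [0.3, -0.1, -0.1]
grip_width: 0.0939
```

Run:
```python
from plan import *
c=snap('wrist','g6.png');
plan((464.5,-78,160,0,-1,8),(464.5,-78,107,0,-1,4),(464.5,-78,200,0,1,4))
for o in cartons(c)[-3:]: print(o)
```

```text
now [ 624.  -218.7  201.1] psi -7.4
g -1 n 8 (need 5.2) [4.76, -7.07, 1.57, 0.12, -0.01, -1.23]
g -1 n 4 (need 1.3) [4.75, -7.1, 3.69, 0.12, -0.01, -1.23]
g 1 n 4 (need 2.2) [4.76, -7.05, -0.03, 0.12, -0.01, -1.23]
([264.0, 412.0], 525.7, -437.4, 'rect', 525.8, -437.0, 54, 55, 26.2)
([316.0, 213.0], 623.4, -209.7, 'rect', 623.8, -207.3, 50, 70, 83.2)
([356.0, 32.0], 686.0, -35.4, 'rect', 685.1, -28.9, 64, 81, 68.1)
```

apply_moves:
  increments:
    - [[-1,0.8,-1.2,0,0,0,-0.2],[-1,1.6,-2.4,0,0,0,-0.4],[-1,2.4,-3.6,0,0,0,-0.6],[-1,3.2,-4.8,0,0,0,-0.8],[-1,4,-6,0.5,0.1,0,-1],[-1,4.75,-7.1,1.5,0.1,0,-1.25],[-1,4.75,-7.1,1.5,0.1,0,-1.25],[-1,4.75,-7.1,1.5,0.1,0,-1.25],[-1,4.75,-7.1,2.5,0.1,0,-1.25],[-1,4.75,-7.1,3.4,0.1,0,-1.25],[-1,4.75,-7.1,3.7,0.1,0,-1.25],[-1,4.75,-7.1,3.7,0.1,0,-1.25],[1,4.75,-7.1,3.7,0.1,0,-1.25],[1,4.75,-7.1,3.7,0.1,0,-1.25],[1,4.75,-7.1,3.7,0.1,0,-1.25],[1,4.75,-7.1,3.7,0.1,0,-1.25],[1,4.75,-7.1,3.7,0.1,0,-1.25],[1,4.75,-7.1,3.7,0.1,0,-1.25],[1,4.75,-7.1,3.7,0.1,0,-1.25],[1,4.75,-7.1,3.7,0.1,0,-1.25]]
  grip_force: 25

```text
clock: 18.18
ee_pos: [0.4645, -0.078, 0.1068]
tool_rot: [2.219, 2.223, 0.004]
contact_force: [-1.3, -0.7, 1.4]
grip_width: 0.0452
```

apply_moves:
  increments:
    - [[1,0,0,0,0,0,0],[1,0,0,0,0,0,0],[1,0,0,0,0,0,0],[1,0,0,-0.3,0,0,0],[1,0,0,-1,0,0,0],[1,0,0,-2,0,0,0],[1,0,0,-3,0,0,0],[1,0,0,-4,0,0,0],[1,0,0,-4,0,0,0],[1,0,0,-4,0,0,0]]

```text
clock: 19.02
ee_pos: [0.4649, -0.0782, 0.2081]
tool_rot: [2.218, 2.221, 0.006]
contact_force: [0.0, 0.1, -2.1]
grip_width: 0.0456
```

Run:
```python
from plan import *
plan((525,-440.5,200,0,1,8),(525,-440.5,72,0,1,4),(525,-440.5,48,0,1,4))
c=snap('wrist','g7.png')
cv2.imwrite('pics/g7c.png',cv2.resize(c['frame'][60:340,160:480],(640,560))[:,:,::-1])
```

```text
now [464.9 -78.2 208.1] psi 0.1
g 1 n 8 (need 8.8) [-14.5, 2.38, 0.32, 0.04, -0.01, 0.02]
g 1 n 4 (need 3.1) [-14.5, 2.36, 5.44, 0.04, -0.01, 0.02]
g 1 n 4 (need 0.6) [-14.5, 2.35, 6.4, 0.04, -0.01, 0.02]
```

View pics/g7c.png

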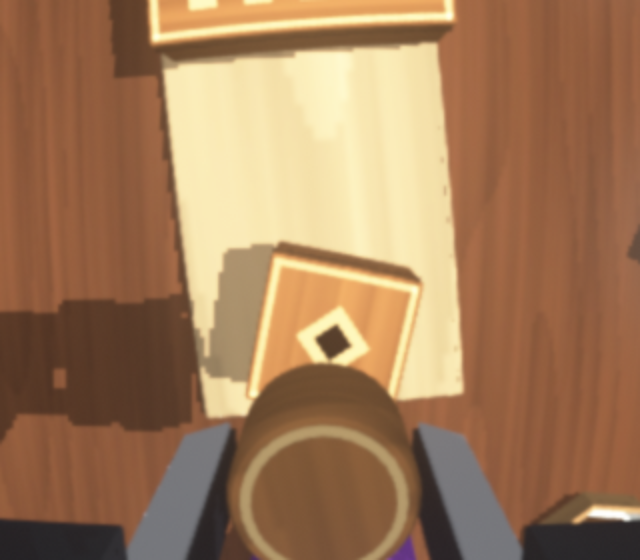

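The round box is held upright, and the square box is undisturbed at crop (335,330). On to the round carton.

apply_moves:
  increments:
    - [[1,-1.4,0.2,0,0,0,0],[1,-2.8,0.4,0,0,0,0],[1,-4.2,0.7,0,0,0,0],[1,-5.6,0.9,0,0,0,0],[1,-7,1.1,0,0,0,0],[1,-8.4,1.4,0,0,0,0],[1,-9.8,1.6,0,0,0,0],[1,-11.2,1.8,0,0,0,0],[1,-12.6,2.1,0,0,0,0],[1,-14.5,2.35,0.3,0,0,0],[1,-14.5,2.35,1.5,0,0,0],[1,-14.5,2.35,3,0,0,0],[1,-14.5,2.35,4.5,0,0,0],[1,-14.5,2.35,5.3,0,0,0],[1,-14.5,2.35,5.3,0,0,0],[1,-14.5,2.35,5.3,0,0,0],[1,-14.5,2.35,5.3,0,0,0]]

```text
clock: 20.48
ee_pos: [0.5243, -0.4408, 0.0754]
tool_rot: [2.218, 2.222, 0.004]
contact_force: [-0.1, 0.0, -0.8]
grip_width: 0.0456
```

Run:
```python
from plan import *
plan((525,-440.5,48,0,1,4))
c=snap('wrist','g8.png')
cv2.imwrite('pics/g8c.png',cv2.resize(c['frame'][60:340,160:480],(640,560))[:,:,::-1])
```

```text
now [ 524.3 -440.8   75.4] psi 0.1
g 1 n 4 (need 0.7) [0.01, 0.02, 1.1, 0.03, -0.0, 0.02]
```

View pics/g8c.png

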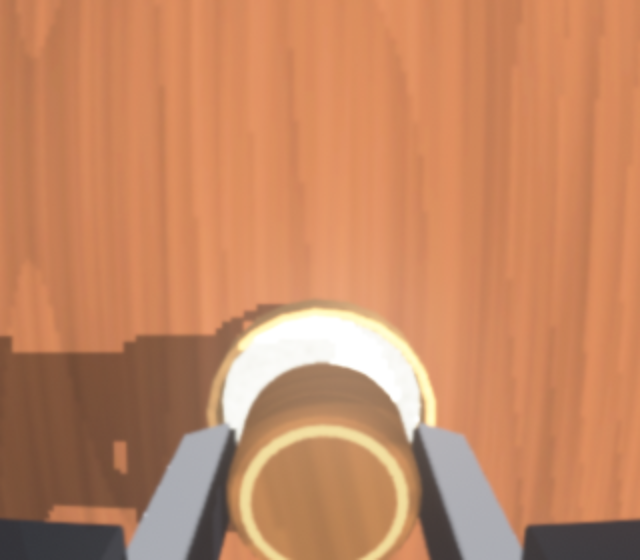

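It is centred (rim 207–436, box 229–418; far rim at +31.6 mm against 32 mm expected). I set it down.

apply_moves:
  increments:
    - [[1,0,0,0.5,0,0,0],[1,0,0,0.8,0,0,0],[1,0,0,0.95,0,0,0],[1,0,0,1.05,0,0,0],[1,0,0,1.1,0,0,0],[1,0,0,1.1,0,0,0],[1,0,0,1.1,0,0,0],[0,0,0,1.1,0,0,0],[-0.5,0,0,1.1,0,0,0],[-1,0,0,1.1,0,0,0],[-1,0,0,1.1,0,0,0],[-1,0,0,1.1,0,0,0],[-1,0,0,0,0,0,0],[-1,0,0,-1.6,0,0,0],[-1,0,0,-3.2,0,0,0],[-1,0,0,-4.8,0,0,0],[-1,0,0,-4.8,0,0,0]]

```text
clock: 21.95
ee_pos: [0.5263, -0.4431, 0.2046]
tool_rot: [2.21, 2.213, 0.007]
contact_force: [-0.1, -1.4, 0.2]
grip_width: 0.0939
```

Run:
```python
from plan import *
import pickle
# square box top in g7 crop: full-res corners
c=snap('wrist','g9.png')
for o in cartons(c)[-2:]: print(o)
plan((470,-76,130,-11.5,-1,8),(470,-76,60,-11.5,-1,4))
plan((470,-76,130,-11.5,-1,8),(470,-76,160,-11.5,-1,4),(687,-18.5,160,-22,1,1),(687,-18.5,80,-22,1,1),(687,-18.5,51,-22,1,1),start=(470,-76,60,-11.5))
```

```text
([315.0, 212.0], 522.7, -436.4, 'rect', 522.6, -434.0, 62, 48, 9.1)
([424.0, 17.0], 621.4, -241.1, 'rect', 619.7, -242.8, 26, 65, 88.9)
now [ 525.5 -442.3  200.7] psi 0.1
g -1 n 8 (need 9.0) [14.67, -2.23, 2.74, 0.1, 0.04, 1.93]
g -1 n 4 (need 1.7) [14.68, -2.25, 5.54, 0.1, 0.04, 1.93]
g -1 n 8 (need 1.7) [0.0, 0.0, -2.8, 0.0, 0.0, 0.0]
g -1 n 4 (need 0.7) [0.0, 0.0, -4.0, 0.0, 0.0, 0.0]
g 1 n 1 (need 5.4) [3.98, 8.05, -4.0, 0.0, 0.0, 1.75]
g 1 n 1 (need 1.9) [3.98, 8.05, -0.8, 0.0, 0.0, 1.75]
g 1 n 1 (need 0.7) [3.98, 8.05, 0.36, 0.0, 0.0, 1.75]
```

apply_moves:
  increments:
    - [[-1,1.5,-0.2,0,0,0,0.2],[-1,3,-0.4,0,0,0,0.4],[-1,4.5,-0.7,0,0,0,0.6],[-1,6,-0.9,0,0,0,0.8],[-1,7.5,-1.1,0,0,0,1],[-1,9,-1.4,0,0,0,1.2],[-1,10.5,-1.6,0,0,0,1.4],[-1,12,-1.8,0.5,0.1,0,1.6],[-1,13.5,-2,1.5,0.1,0.05,1.8],[-1,14.7,-2.25,2.7,0.1,0.05,1.95],[-1,14.7,-2.25,2.7,0.1,0.05,1.95],[-1,14.7,-2.25,2.7,0.1,0.05,1.95],[-1,14.7,-2.25,4,0.1,0.05,1.95],[-1,14.7,-2.25,5,0.1,0.05,1.95],[-1,14.7,-2.25,5.5,0.1,0.05,1.95],[-1,14.7,-2.25,5.5,0.1,0.05,1.95],[-1,14.7,-2.25,5.5,0.1,0.05,1.95]]

```text
clock: 23.42
ee_pos: [0.4703, -0.0766, 0.0612]
tool_rot: [-2.435, -1.983, -0.001]
contact_force: [0.1, -0.4, 0.6]
grip_width: 0.0939
```

apply_moves:
  increments:
    - [[1,0,0,0,0,0,0],[1,0,0,0,0,0,0],[1,0,0,0,0,0,0],[1,0,0,0,0,0,0],[1,0,0,0,0,0,0],[1,0,0,0,0,0,0],[1,0,0,0,0,0,0],[1,0,0,0,0,0,0],[1,0,0,0,0,0,0],[1,0,0,-0.3,0,0,0],[1,0,0,-1,0,0,0],[1,0,0,-2,0,0,0],[1,0,0,-3,0,0,0],[1,0,0,-4,0,0,0],[1,0,0,-4,0,0,0],[1,0,0,-4,0,0,0]]
  grip_force: 35

```text
clock: 24.75
ee_pos: [0.4709, -0.0767, 0.1625]
tool_rot: [2.435, 1.984, 0.004]
contact_force: [0.3, -0.9, -3.6]
grip_width: 0.0638
```

Run:
```python
from plan import *
plan((687,-18.5,160,-22,1,1),(687,-18.5,80,-22,1,1))
```

```text
now [470.9 -76.7 162.5] psi -11.7
g 1 n 1 (need 5.4) [4.03, 7.99, 0.12, 0.02, -0.02, 1.72]
g 1 n 1 (need 1.9) [4.03, 7.99, 3.32, 0.02, -0.02, 1.72]
```

apply_moves:
  increments:
    - [[1,0.6,1.3,0,0,0,0.3],[1,1.3,2.6,0,0,0,0.6],[1,2,4,0,0,0,0.9],[1,2.7,5.3,0,0,0,1.2],[1,3.4,6.6,0,0,0,1.5],[1,4.05,8,0.1,0,0,1.7],[1,4.05,8,0.1,0,0,1.7],[1,4.05,8,1,0,0,1.7],[1,4.05,8,2.2,0,0,1.7],[1,4.05,8,3,0,0,1.7],[1,4.05,8,3.3,0,0,1.7],[1,4.05,8,3.3,0,0,1.7],[1,4.05,8,3.3,0,0,1.7],[1,4.05,8,3.3,0,0,1.7]]

```text
clock: 25.92
ee_pos: [0.6881, -0.018, 0.0819]
tool_rot: [2.601, 1.759, 0.006]
contact_force: [0.2, 0.0, -0.8]
grip_width: 0.0638
```

Run:
```python
from plan import *
plan((687,-18.5,51.5,-22,1,1))
c=snap('wrist','g10.png')
cv2.imwrite('pics/g10c.png',cv2.resize(c['frame'][60:340,160:480],(640,560))[:,:,::-1])
```

```text
now [688.1 -18.   81.9] psi -21.9
g 1 n 1 (need 0.7) [-0.04, -0.04, 1.22, 0.03, -0.02, 0.02]
```

View pics/g10c.png

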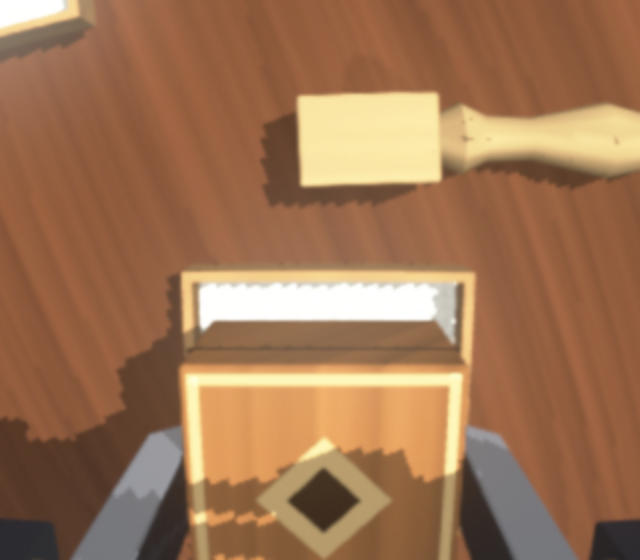

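It is aligned over the square carton: rim 182–475, box 181–468, about 1 mm off. I set it down.

apply_moves:
  increments:
    - [[1,0,0.03,0.5,0,0,0],[1,0,0.03,0.8,0,0,0],[1,0,0.03,1,0,0,0],[1,0,0.03,1.1,0,0,0],[1,0,0.03,1.2,0,0,0],[1,0,0.03,1.2,0,0,0],[1,0,0.03,1.2,0,0,0],[0,0,0.03,1.2,0,0,0],[-1,0,0.03,1.2,0,0,0],[-1,0,0.03,1.2,0,0,0],[-1,0,0.03,1.2,0,0,0],[-1,0,0.03,1.2,0,0,0],[-1,0,0.03,0,0,0,0],[-1,0,0.03,-1.6,0,0,0],[-1,0,0.03,-3.2,0,0,0],[-1,0,0.03,-4.8,0,0,0],[-1,0,0.03,-4.8,0,0,0]]

```text
clock: 27.38
ee_pos: [0.6914, -0.0187, 0.2107]
tool_rot: [2.597, 1.755, 0.021]
contact_force: [2.0, -0.7, 0.0]
grip_width: 0.0942
```

Run:
```python
from plan import *
c=snap('wrist','g11.png')
plan((455,10,230,3.5,-1,8))
plan((642.5,207.5,200,-14.3,-1,8),start=(455,82,60,93.5))
```

```text
now [690.3 -18.5 206.8] psi -21.9
g -1 n 8 (need 5.7) [-2.44, -9.15, -1.04, 0.11, -0.03, -4.23]
g -1 n 8 (need 15.1) [-7.79, 4.55, -5.6, 0.0, 0.0, 17.97]
```

Run:
```python
from plan import *
plan((454.5,82,150,-86.5,-1,8))
```

```text
now [690.3 -18.5 206.8] psi -21.9
g -1 n 8 (need 9.0) [0.2, -10.27, 2.17, 0.06, -0.1, 10.77]
```

apply_moves:
  increments:
    - [[-1,0,-1.1,0,0,0,1.1],[-1,0,-2.3,0,0,0,2.2],[-1,0,-3.4,0,0,0,3.3],[-1,0,-4.6,0,0,0,4.4],[-1,0,-5.7,0,0,0,5.5],[-1,0.1,-6.9,0.5,0,0,6.6],[-1,0.1,-8,1,0,0,7.7],[-1,0.2,-9.2,1.5,0.05,-0.1,8.8],[-1,0.2,-10.25,2.15,0.05,-0.1,9.9],[-1,0.2,-10.25,2.15,0.05,-0.1,10.75],[-1,0.2,-10.25,2.15,0.05,-0.1,10.75],[-1,0.2,-10.25,2.15,0.05,-0.1,10.75],[-1,0.2,-10.25,2.15,0.05,-0.1,10.75],[-1,0.2,-10.25,2.15,0.05,-0.1,10.75]]

```text
clock: 28.6
ee_pos: [0.4557, 0.0813, 0.1506]
tool_rot: [3.139, 0.102, 0.002]
contact_force: [-0.3, -0.1, -0.7]
grip_width: 0.0938
```

Run:
```python
from plan import *
plan((454.5,82,60,-86.5,-1,8))
c=snap('wrist','g12.png')
# expected long top corners
a=np.radians(3.5); e=np.array([np.cos(a),np.sin(a),0]); n=np.array([-np.sin(a),np.cos(a),0])
im=c['frame'].copy()
for s,t in ((1,1),(1,-1),(-1,-1),(-1,1)):
    q=proj(c,np.array([.4545,.082,.062])+s*.0625*e+t*.03*n); print(q.round(1)); cv2.circle(im,tuple(int(k) for k in q.round()),2,(0,0,255),-1)
cv2.imwrite('pics/g12c.png',im[:,:,::-1])
```

```text
now [455.7  81.3 150.6] psi -86.3
g -1 n 8 (need 2.2) [-0.05, -0.03, 3.62, 0.01, -0.01, 0.03]
[275.3 161.1]
[367.  161.3]
[360.9 332.9]
[280.4 332.7]
```

View pics/g12c.png

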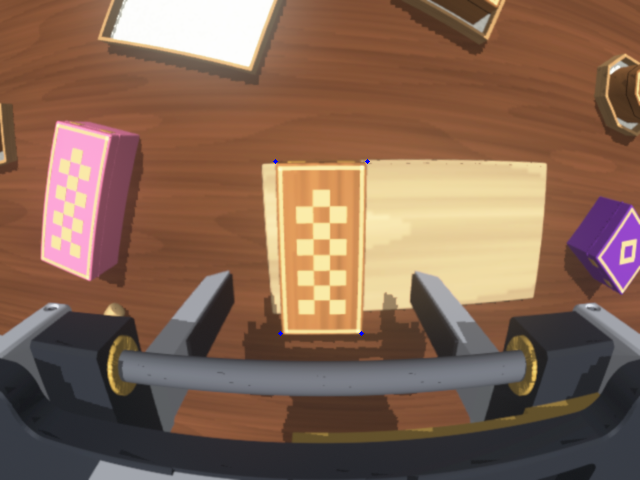

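The predicted corners (blue) sit on the brown long box's top corners (275–367, 161–333), and the fingers straddle it. The pink decoy is off to the left. I grasp and lift.

apply_moves:
  increments:
    - [[-1,-0.05,-0.03,1.2,0,0,0],[-1,-0.05,-0.03,2.4,0,0,0],[-1,-0.05,-0.03,3.3,0,0,0],[-1,-0.05,-0.03,3.6,0,0,0],[-1,-0.05,-0.03,3.6,0,0,0],[1,-0.05,-0.03,3.6,0,0,0],[1,-0.05,-0.03,3.6,0,0,0],[1,-0.05,-0.03,3.6,0,0,0],[1,-0.05,-0.03,3.6,0,0,0],[1,-0.05,-0.03,3.6,0,0,0],[1,-0.05,-0.03,3.6,0,0,0],[1,-0.05,-0.03,3.6,0,0,0],[1,-0.05,-0.03,3.6,0,0,0],[1,-0.05,-0.03,3.6,0,0,0],[1,-0.05,-0.03,3.3,0,0,0],[1,-0.05,-0.03,2.3,0,0,0],[1,-0.05,-0.03,1,0,0,0],[1,-0.05,-0.03,0,0,0,0],[1,-0.05,-0.03,0,0,0,0],[1,-0.05,-0.03,0,0,0,0]]
  grip_force: 45

```text
clock: 30.32
ee_pos: [0.4549, 0.0822, 0.1519]
tool_rot: [-3.14, -0.101, -0.006]
contact_force: [0.6, 0.8, -2.0]
grip_width: 0.0595
```

Run:
```python
from plan import *
plan((642.5,207.5,160,-14.3,1,1),(642.5,207.5,80,-14.3,1,1))
```

```text
now [454.9  82.2 151.9] psi -86.3
g 1 n 1 (need 10.1) [7.81, -4.52, -0.3, 0.02, -0.03, -12.0]
g 1 n 1 (need 1.9) [7.8, -4.52, 2.9, 0.02, -0.03, -12.0]
```

apply_moves:
  increments:
    - [[1,0.6,-0.3,0,0,0,-1],[1,1.3,-0.7,0,0,0,-2],[1,1.9,-1.1,-0.1,0,0,-3],[1,2.6,-1.5,-0.2,0,0,-4],[1,3.2,-1.9,-0.3,0,0,-5],[1,3.9,-2.3,-0.3,0,0,-6],[1,4.5,-2.6,-0.3,0,0,-7],[1,5.2,-3,-0.3,0,0,-8],[1,5.8,-3.4,-0.3,0,0,-9],[1,6.5,-3.8,-0.3,0,0,-10],[1,7.1,-4.1,-0.3,0,0,-11],[1,7.8,-4.5,-0.3,0,0,-12],[1,7.8,-4.5,-0.3,0,0,-12],[1,7.8,-4.5,1,0,0,-12],[1,7.8,-4.5,2.2,0,0,-12],[1,7.8,-4.5,2.9,0,0,-12],[1,7.8,-4.5,2.9,0,0,-12],[1,7.8,-4.5,2.9,0,0,-12],[1,7.8,-4.5,2.9,0,0,-12]]

```text
clock: 31.9
ee_pos: [0.6428, 0.2072, 0.0809]
tool_rot: [2.48, 1.926, 0.006]
contact_force: [0.4, -0.3, -1.8]
grip_width: 0.0593
```

Run:
```python
from plan import *
plan((642.5,207.5,51.8,-14.3,1,1))
c=snap('wrist','g13.png')
for o in cartons(c): print(o)
# orange/tan rim and white profile along image lines: report white columns/rows in tool frame at rim height
r=R.from_rotvec(c['s']['tool_rot']); p=c['s']['ee_pos']
hsv=cv2.cvtColor(c['frame'],cv2.COLOR_RGB2HSV); m=((hsv[...,1]<60)&(hsv[...,2]>120))
for v in range(120,230,6):
    k=np.where(m[v,200:450])[0]+200
    if len(k)>8:
        q=[(r.inv().apply(onz(c,u,v,.018)-p)*1000).round(1)[:2].tolist() for u in (k[0],k[-1])]; print(v,k[0],k[-1],len(k),q)
```

```text
now [642.8 207.2  80.9] psi -14.3
g 1 n 1 (need 0.7) [0.01, -0.02, 1.17, 0.04, -0.02, -0.0]
([50.0, 324.0], 382.4, 203.7, 'rect', 377.1, 204.2, 137, 28, 8.6)
([320.0, 226.0], 648.1, 228.9, 'rect', 647.5, 228.1, 64, 79, 76.1)
([70.0, 209.0], 457.8, 288.4, 'rect', 453.9, 290.2, 68, 133, 76.1)
150 266 374 107 [[70.2, -33.7], [70.1, 29.5]]
156 260 385 126 [[66.7, -37.3], [66.7, 36.1]]
162 261 385 125 [[63.2, -36.8], [63.2, 36.2]]
168 261 385 9 [[59.6, -36.8], [59.6, 36.2]]
180 254 387 134 [[52.5, -41.2], [52.5, 37.6]]
192 256 387 9 [[45.3, -40.2], [45.3, 37.8]]
216 257 386 32 [[30.7, -40.1], [30.7, 37.7]]
222 257 385 31 [[27.0, -40.2], [26.9, 37.2]]
228 257 385 31 [[23.3, -40.4], [23.2, 37.4]]
```

Numerically the carton opening spans −40.3 to +37.6 mm across, with its far end at +71 mm (71.5 expected). That is centred to about 1 mm, so I set it down.

apply_moves:
  increments:
    - [[1,0,-0.05,0.5,0,0,0],[1,0,-0.05,0.8,0,0,0],[1,0,-0.05,0.95,0,0,0],[1,0,-0.05,1.05,0,0,0],[1,0,-0.05,1.15,0,0,0],[1,0,-0.05,1.15,0,0,0],[1,0,-0.05,1.15,0,0,0],[0,0,-0.05,1.15,0,0,0],[-1,0,-0.05,1.15,0,0,0],[-1,0,-0.05,1.15,0,0,0],[-1,0,-0.05,1.15,0,0,0],[-1,0,-0.05,1.15,0,0,0],[-1,0,-0.05,0,0,0,0],[-1,0,-0.05,-1.6,0,0,0],[-1,0,-0.05,-3.2,0,0,0],[-1,0,-0.05,-4.8,0,0,0],[-1,0,-0.05,-6,0,0,0],[-1,0,-0.05,-7,0,0,0]]

```text
clock: 33.45
ee_pos: [0.6413, 0.2075, 0.2598]
tool_rot: [2.479, 1.925, 0.012]
contact_force: [-0.4, -0.2, -0.6]
grip_width: 0.0939
```

apply_moves:
  increments:
    - [[-1,0,-1.5,-1,0,0,0],[-1,0,-3,-2,0,0,0],[-1,0,-4.5,-2,0,0,0],[-1,0,-6,-2,0,0,0],[-1,0,-6,-2,0,0,0],[-1,0,-6,-2,0,0,0],[-1,0,-6,-2,0,0,0],[-1,0,-6,-2,0,0,0],[-1,0,-6,-2,0,0,0],[-1,0,-6,-2,0,0,0]]

```text
clock: 34.28
ee_pos: [0.4962, 0.2441, 0.3083]
tool_rot: [2.48, 1.924, 0.011]
contact_force: [0.6, -0.8, 0.5]
grip_width: 0.094
```

Run:
```python
from plan import *
plan((500,150,300,0,-1,1))
b=[]
for n in ('scene','side'):
    c=snap(n,n+'F.png')
    C={'long':(642.8,207.5,125,60,75.7,53),'small':(540.5,442.5,38,38,9.5,39),'square':(687.5,-18.5,64,64,68,53),'oct':(622,-218,0,54,0,47),'rnd':(524.7,-441,0,46,0,47)}
    im=c['frame'].copy()
    for k,(x,y,L,W,a,z) in C.items():
        if L:
            t=np.radians(a); P=[(x+s*L/2*np.cos(t)-q*W/2*np.sin(t),y+s*L/2*np.sin(t)+q*W/2*np.cos(t)) for s,q in ((1,1),(1,-1),(-1,-1),(-1,1))]
        else: P=[(x+W/2*np.cos(t),y+W/2*np.sin(t)) for t in np.arange(8)*np.pi/4]
        for p in P:
            u=proj(c,np.array([*p,z])/1000); cv2.circle(im,tuple(int(i) for i in u.round()),1,(0,0,255),-1)
    b.append(im[170:340,110:510] if n=='scene' else im[160:450,200:420])
B=[cv2.resize(b[0],(800,340)), cv2.resize(b[1],(0,0),fx=.9,fy=.9)]
canvas=np.zeros((601,800,3),np.uint8); canvas[:340]=B[0]; h,w=B[1].shape[:2]; canvas[340:340+h,:w]=B[1]
g=cv2.imread('pics/g11.png')[:,:,::-1]; canvas[340:601,200:500]=g[20:281,170:470]
g=cv2.imread('pics/g4.png')[:,:,::-1]; canvas[340:601,500:800]=g[100:361,170:470]
cv2.imwrite('pics/final.png',canvas[:600,:,::-1])
```

```text
now [496.2 244.1 308.3] psi -14.4
g -1 n 1 (need 2.3) [-3.61, 1.08, 0.33, 0.07, -0.02, -2.4]
```

View pics/final.png

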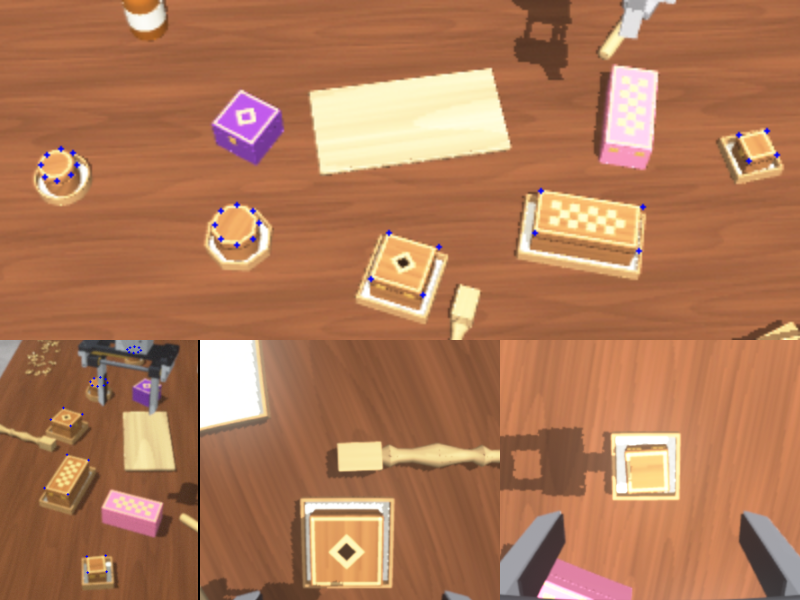

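The last view shows all five boxes upright inside their own cartons, with the measured top outlines at floor-seated height lying on them. The board is empty, the decoys have not been touched, and the arm is clear. I hand the job in.

```bash
python3 -c "
from cell import bot,monitor
s=monitor.read_state();print(s['clock'],s['contact_force']);print(bot.finish_job())"
```

```text
34.3833 [ 0.19875841  0.6365099  -0.32263409]
the job is handed in; nothing more can be done
None
```

I took both stacks apart and set all five boxes into their own cartons, in the order small, octagon, round, square, long. The job was handed in at 34.4 s of the 122 s allowed; the interface gives no verdict.

- **Before each release:** wrist-camera measurements put every box within about 3 mm of its carton's centre. The small box was the furthest out, and I corrected for it before lowering.
- **After release:** the scene and side views show all five boxes upright and seated at floor height. The gripper is open and clear, and the purple and pink look-alikes were not touched.
- **Disagreements:** the first carton readings from the scene and side cameras differed by 12–19 mm, probably because the walls were only partly masked. Wrist readings near the picture edge were up to 5 mm off. I used the close wrist views instead. The final predicted outlines match the boxes only to about 3 mm.

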